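# Fit the bicycle anchor's lock head and hold its key turned

## Task

Take the loose lock head and push it fully down over the square post of the bicycle anchor, then take the key from its wooden block, work it past the sticky pins until it is fully home in the lock head, and turn it a quarter turn clockwise (seen from above). The lock springs back, so finish still gripping the key and holding it turned. Leave the bell, the jar, the tyre lever and the multitool where they are.

Things in the scene. Friction and masses are not known exactly. Their poses are not given: they have to be found in the camera images.
- anchor: Anchor fixed to the crate top: dark steel plate 90 x 90 x 8 mm with a bright steel square post 26 x 26 mm in its middle, its top 38 mm above the crate top (30 above the plate), the last 5 mm tapering to 20 mm square. Origin: centre of the plate's underside; x and y along the sides of plate and post, z up.
- lock_head: Loose aluminium block 50 mm (x) by 44 mm (y), 66 mm tall, 0.45 to 0.65 kg, upright; round brass plug with keyway on top. Square socket in the underside: 27.6 mm wide, 32 mm deep, sides parallel to the block's; fits the post in any quarter-turned way, with 0.06 rad of play. Origin: centre of the underside, z up; seated, it lies on the anchor's plate, 8 mm above the crate top.
- keyway (a point): Centre of the plug's face, 67 mm above the lock head's origin; turns with the plug, z up. Slot 14 mm long (this x; the head's x when unturned), 5.6 mm wide, 29 deep, long edges chamfered 1.5 mm. Sprung sticky pins reach in from both ends 8, 13 and 18 mm down: the key's tapered tip pushes each aside with a jerk at up to about 10 N; twisting 0.05 rad to and fro is harmless.
- plug (a joint): Rotation of the brass plug in the lock head, rad: 0 unturned, growing clockwise seen from above to a stop at 1.57. A spring turns it back (about 0.055 N m at a quarter turn). The key has about 0.13 rad of play in the slot, so the plug lags behind the hand: turn the key until the plug reads over 1.3.
- key: Loose 40 g key upright in the key block. Grip (bow): black plastic, 34 mm wide (x), 10 thick (y), 30 tall. Below it a steel blade 12 mm wide (x), 4 thick (y), 25 long, the last 7 mm tapering to 6 x 2. Fits the keyway either way round. Origin: shoulder, centre of the bow's underside; z up. Fully home, the shoulder rests on the plug's face; at the start, on the key block's top.
- key_block: Fixed dark wooden block 60 x 60 mm, 34 mm tall, with a slot in its middle from which the key is drawn straight up. Origin: centre of the underside; the slot runs along its x.
- bell: Bystander: white plastic bicycle bell with a spring lever, dome 48 mm across and 33 mm tall. Origin: centre of the underside.
- jar: Bystander: clear glass jar of ball bearings with an aluminium twist cap, 57 mm across, 72 mm tall. Origin: centre of the underside.
- tyre_lever: Bystander: red aluminium tyre lever, 115 mm long (its x), 18 mm wide, lying flat, about 12 mm tall at its raised end. Origin: under its middle.
- multitool: Bystander: grey folding multitool, 85 mm long (its x), 34 mm wide, 16 mm tall, lying flat. Origin: under its middle.
Mind the look-alikes: they are no part of the job. There is more than one size of the key; the one meant has the size given above. Of the things that look like the anchor, take the one that is nearest to the robot's base at the start.

How it is judged:
By the outcome, as a careful person would: the job done as asked, in the order asked, and still so for the second after the job is handed in, while the arm keeps its last pose, push and grip.
It also fails if it takes over 72 s, if anything falls off the work surface, if the arm or the gripper's body presses on something with over 40 N, if the wrist force passes 120 N, or if a joint passes its speed limit or range.

## Robot

A 7-joint arm with a two-finger parallel gripper is mounted at the origin on the work surface. World frame = base frame: x ahead of the robot, y to its left, z up, the work surface at z = 0. Lengths are in mm, angles in rad, forces in N, time in s.
With the tool pointing down it reaches from about 400 to 900 mm from the base axis. Payload 5.6 kg.
Tool frame: the origin (TCP) lies midway between the tips of the shut fingers; the grasp point (between the pads) lies 19 mm behind it; z points along the fingers, y is the line along which they close (so a half turn about z gives the same grasp; the last joint's range is limited). The gripper opens to 92 mm and grips with 3 to 60 N. Pads are 20 mm wide; open, the fingers measure 128 mm over their backs; the gripper's body (75 mm by 189 mm) begins 69 mm behind the grasp point.
Start: joints at [1.26, 0.468, -0.012, 1.603, 0.006, 1.071, -0.056], TCP at [171.954, -626.85, 214.592] pointing down, gripper open.
Joint ranges: [-2.53, 2.53], [-0.31, 2.02], [-1.57, 1.55], [0.28, 2.44], [-1.29, 4.43], [0.15, 1.84], [-2.92, 2.92]. Speed limits (rad/s): [2.57, 2.57, 3.14, 3.14, 3.14, 3.14, 3.14].

## Interface

Orientations are given as a rotation vector (axis times angle).
In Python, from cell import robot, grip, kin, viewer gives the robot as it stands. Calls block until the motion is done:
- robot.movep(position, orientation): joint-space move of the TCP to a pose.
- robot.servo_line(position, feed=150, rotation=None): straight line of the TCP; rotation=None keeps the orientation; feed is the mean speed in mm/s.
- robot.goto_joints(angles): joint-space move.
- grip(opening, newtons=None): opening from 0.0 (shut) to 1.0 (fully open); newtons is the grip in N (None keeps the last); returns when the fingers have stopped.
- robot.hold(seconds).
- kin.ik(position, orientation): joint angles nearest the present ones, or None.
- robot.observe(): the state.
- viewer.read_camera(name): name is "side" or "top"; returns the picture (480x640x3 uint8, red, green, blue); there is no depth.
- viewer.camera_info(name): a dict with "camera_matrix" (3x3 intrinsics, pixels), "k1" (the pictures are not rectified: a ray, as slopes to the right and down, at radius r is drawn at 1 + k1 r^2 times it, then the intrinsics apply), "R" (3x3) and "t" (3): a world point X has camera coordinates R X + t. Camera axes: x right, y down, z forward; pixel columns grow to the right and rows downward; lengths in mm; the calibration is good to about 2 mm. A picture is of the moment at which its call begins. camera_info takes no time and is no camera call.
A pose or a line that the arm cannot do raises robot.IKError and nothing moves.
- robot.job_done(): hands the job in; it is judged then, once.
Trained networks look in the newest picture that a camera, given by its name, has taken for a name from the list of things; names that differ only in an ending like _2 or _b are one class to them, and where a whole thing is asked for, a point or a joint stands for the part that bears it (a point fixed in the world has none). Each returns a list of dicts, best first, with "confidence" (0 to 1); they miss things now and then, are a little off and sometimes report something else, mostly with a low value. They report only what shows in the picture. A call takes as long as a camera call. They do not tell look-alikes from the thing itself.
- viewer.silhouettes(name, camera): "mask" (480x640 bool, what is visible of it).
- viewer.pinpoint(name, camera): "at" ([x, y, z] in mm, in the coordinates of the camera as it stood for that picture, good to about 4 mm: a listed point, or the origin of a listed thing).
The state is a dict: "t": time; "joints": joint angles; "joint_velocities": joint speeds; "joint_torque": joint torques, N m; "tcp_pos": TCP position; "tcp_rot": TCP orientation; "contact_force": force on the tool from outside, world axes, zero at the start; "wrist_torque": the same for the moment, N m; "grip_width": opening from 0.0 (shut) to 1.0 (fully open); "grip_force": force on a finger pad.
Only numpy, scipy, OpenCV 4.12 (cv2) and the standard library are available. Lean on these libraries where they do the work, as an engineer would, in place of code of your own. Each camera call takes 0.05 s, during which the arm holds its last target. There are 200 camera calls.

## Working session

There is one attempt and no reset: what is moved stays moved. The work goes in short steps, each a Python script; the robot and the scene stay as the last script left them, time stands still between calls to the robot, and variables do not carry over. Pictures are saved under pics/ and viewed, at most 10 in all, crops included, and the job is handed in when it is done.

```bash
ls; mkdir -p pics
cat > h.py <<'E'
import numpy as np, cv2
from cell import robot, grip, kin, viewer
from scipy.spatial.transform import Rotation as Ro
def cam(c):
    i=viewer.camera_info(c); return np.array(i["camera_matrix"]),i["k1"],np.array(i["R"]),np.array(i["t"])
def proj(c,X):
    K,k1,R,t=cam(c); p=np.atleast_2d(X)@R.T+t; s=p[:,:2]/p[:,2:]; s=s*(1+k1*(s**2).sum(1,keepdims=True))
    return s@K[:2,:2].T+K[:2,2]
def ray(c,uv):
    K,k1,R,t=cam(c); d=np.linalg.inv(K[:2,:2])@(np.array(uv,float)-K[:2,2]); s=d.copy()
    for _ in range(30): s=d/(1+k1*(s@s))
    return -R.T@t, R.T@np.r_[s,1]
def atz(c,uv,z):
    o,d=ray(c,uv); return o+d*(z-o[2])/d[2]
def towld(c,p):
    K,k1,R,t=cam(c); return R.T@(np.array(p)-t)
def save(img,n): cv2.imwrite("pics/"+n,cv2.cvtColor(img,cv2.COLOR_RGB2BGR))
def down(yaw): # tool z down, tool y axis at world angle yaw
    y=np.array([np.cos(yaw),np.sin(yaw),0]); z=np.array([0,0,-1.]); x=np.cross(y,z)
    return Ro.from_matrix(np.c_[x,y,z]).as_rotvec()
E
python3 - <<'E'
from h import *
for c in("side","top"):
    save(viewer.read_camera(c),c+"0.png"); K,k,R,t=cam(c); print(c,K.tolist(),k,(-R.T@t).round(),R.round(2).tolist())
    for n in["anchor","lock_head","keyway","key","key_block","bell","jar","tyre_lever","multitool"]:
        print(n,[(towld(c,d["at"]).round().tolist(),round(d["confidence"],2),proj(c,towld(c,d["at"])).round()[0].tolist()) for d in viewer.pinpoint(n,c)])
o=robot.observe();print(o["t"],o["tcp_pos"],o["tcp_rot"],o["contact_force"])
E
```

```text
pics
side [[563.5642480757348, 0.0, 328.36903209355967], [0.0, 563.5642480757348, 228.85005012893353], [0.0, 0.0, 1.0]] -0.07843998706747639 [ 337. -568.  890.] [[0.93, -0.37, -0.0], [-0.28, -0.72, -0.64], [0.23, 0.59, -0.77]]
anchor [([532.0, 34.0, 1.0], 0.81, [308.0, 271.0]), ([493.0, 375.0, 0.0], 0.7, [240.0, 162.0]), ([670.0, 420.0, -2.0], 0.6, [306.0, 132.0])]
lock_head [([516.0, 209.0, -3.0], 0.87, [272.0, 211.0])]
keyway [([516.0, 208.0, 64.0], 0.69, [270.0, 189.0])]
key [([486.0, -205.0, 33.0], 0.82, [332.0, 379.0]), ([397.0, -202.0, 32.0], 0.78, [279.0, 397.0]), ([476.0, -285.0, 37.0], 0.61, [346.0, 426.0])]
key_block [([486.0, -205.0, -2.0], 0.65, [332.0, 388.0])]
bell [([710.0, -250.0, 0.0], 0.55, [463.0, 364.0])]
jar [([715.0, 287.0, -2.0], 0.86, [345.0, 163.0])]
tyre_lever [([768.0, -75.0, -2.0], 0.88, [443.0, 277.0])]
multitool [([765.0, 80.0, -3.0], 0.68, [405.0, 221.0])]
top [[450.64427773184565, 0.0, 318.2082462897998], [0.0, 450.64427773184565, 235.4461950753369], [0.0, 0.0, 1.0]] 0.028931085627022696 [524.  61. 893.] [[-0.02, -1.0, -0.01], [-1.0, 0.02, -0.05], [0.0
[... 170 characters left out ...]
[([519.0, 209.0, -2.0], 0.67, [249.0, 262.0])]
keyway [([518.0, 210.0, 66.0], 0.56, [243.0, 263.0])]
key [([409.0, -235.0, 8.0], 0.94, [478.0, 314.0]), ([525.0, -301.0, 7.0], 0.7, [510.0, 253.0]), ([483.0, -200.0, 34.0], 0.61, [462.0, 277.0])]
key_block [([485.0, -202.0, -1.0], 0.83, [458.0, 275.0])]
bell [([708.0, -243.0, 1.0], 0.72, [475.0, 162.0])]
jar [([717.0, 287.0, -2.0], 0.68, [209.0, 164.0])]
tyre_lever [([774.0, -68.0, -1.0], 0.95, [385.0, 131.0])]
multitool [([760.0, 83.0, 1.0], 0.66, [310.0, 140.0]), ([487.0, -200.0, -3.0], 0.43, [457.0, 274.0])]
1.0 [ 171.95595186 -626.86658602  214.65848327] [ 3.11335624e+00  4.19254456e-01 -1.94309945e-05] [ 0.78419221  0.37704113 -0.5923054 ]
```

View pics/side0.png

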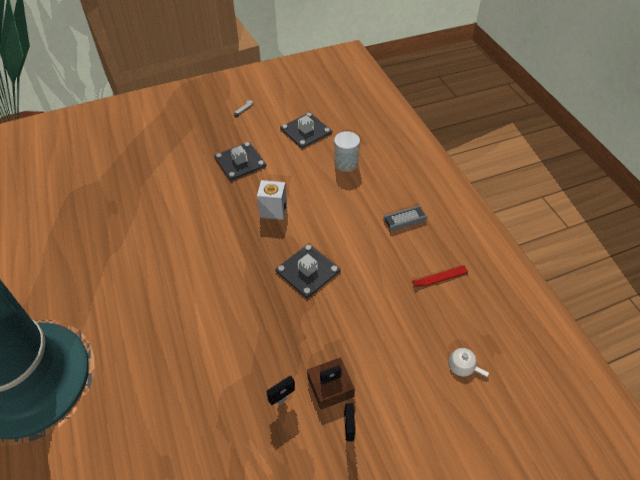

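View pics/top0.png

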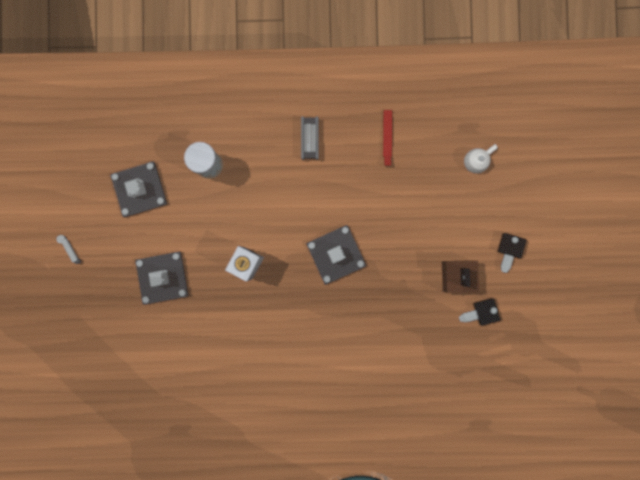

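The top view shows three anchors at (163,277), (140,191) and (336,255). The nearest to the base is (336,255), at about 532 mm. There are three keys: one upright in the block at (462,277), and two loose at (487,312) and (512,245). The key in the block is the candidate. The lock head is at (243,263). Next I'll fit poses to the masks and crop the keys.

```bash
cat > fit.py <<'E'
from h import *
from scipy.optimize import minimize
def box(x,y,z0,z1,x1=None,y1=None):
    x1=x if x1 is None else x1; y1=y if y1 is None else y1
    return np.array([[sx*a,sy*b,z] for a,b,z in((x,y,z0),(x1,y1,z1)) for sx in(-1,1) for sy in(-1,1)])/1.*[.5,.5,1]
M={"anchor":[box(90,90,0,8),box(26,26,8,33),box(26,26,33,38,20,20)],"lock_head":[box(50,44,0,66)],
   "block":[box(60,60,0,34),box(34,10,34,64)],"key":[box(34,10,0,30)]}
def render(c,parts,p,S=4):
    m=np.zeros((480*S,640*S),np.uint8); R=Ro.from_euler("z",p[3]).as_matrix()
    for b in parts:
        u=proj(c,b@R.T+p[:3]); cv2.fillConvexPoly(m,cv2.convexHull(np.round((u+.5)*S-.5).astype(np.int32)),255)
    return cv2.resize(m,(640,480),interpolation=cv2.INTER_AREA)/255.
def fit(parts,masks,p0,z=0):
    def f(q):
        return sum(np.abs(render(c,parts,np.r_[q[:2],z,q[2]/30])-m).sum()/m.sum() for c,m in masks.items())
    best=None
    for a in np.arange(0,np.pi,np.pi/12):
        v=f([*p0,a*30]); best=min(best or (v,a),(v,a))
    s=np.array([*p0,best[1]*30])
    r=minimize(f,s,method="Nelder-Mead",options=dict(initial_simplex=np.vstack([s]+[s+5*e for e in np.eye(3)]),xatol=.05,fatol=1e-4))
    return r.x[:2].round(1),round(r.x[2]/30,3),round(r.fun,3)
def mask(n,c,X):
    u=proj(c,X)[0]; best=None
    for d in viewer.silhouettes(n,c):
        ys,xs=np.nonzero(d["mask"]); 
        if len(xs)==0: continue
        e=np.hypot(xs.mean()-u[0],ys.mean()-u[1])
        if best is None or e<best[0]: best=(e,d["mask"])
    return best[1].astype(float) if best and best[0]<15 else None
E
python3 - <<'E'
from fit import *
ims={c:viewer.read_camera(c) for c in("side","top")}
P={"anchor":(531,36),"lock_head":(517,209),"block":(485,-203)}
for n,p in P.items():
    ms={}
    for c in ims:
        if n=="block":
            a=mask("key_block",c,[*p,17]); b=mask("key",c,[*p,49])
            print("key",None if b is None else b.sum())
            m=None if a is None or b is None else np.maximum(a,b)
        else: m=mask(n,c,[*p,20])
        if m is not None: ms[c]=m
    for s in [[c] for c in ms]+[list(ms)]: print(n,s,fit(M[n],{c:ms[c] for c in s},p))
a=cv2.resize(ims["side"][350:450,240:380],None,fx=5,fy=5,interpolation=3); b=cv2.resize(ims["top"][220:340,430:540],None,fx=5,fy=5,interpolation=3)
a=cv2.resize(a,(400,286));b=cv2.resize(b,(390,425));o=np.zeros((430,800,3),np.uint8);o[:286,:400]=a;o[:425,405:795]=b
save(o,"keys.png")
E
```

```text
anchor ['side'] (array([531. ,  34.5]), np.float64(0.414), np.float64(0.026))
anchor ['side'] (array([531. ,  34.5]), np.float64(0.414), np.float64(0.026))
lock_head ['side'] (array([518. , 209.9]), np.float64(2.64), np.float64(0.05))
lock_head ['top'] (array([518.1, 210.7]), np.float64(2.65), np.float64(0.092))
lock_head ['side', 'top'] (array([518.6, 210.4]), np.float64(2.629), np.float64(0.147))
key 260.0
key None
block [] (array([ 485., -203.]), np.float64(0.0), np.float64(0.0))
```

View pics/keys.png

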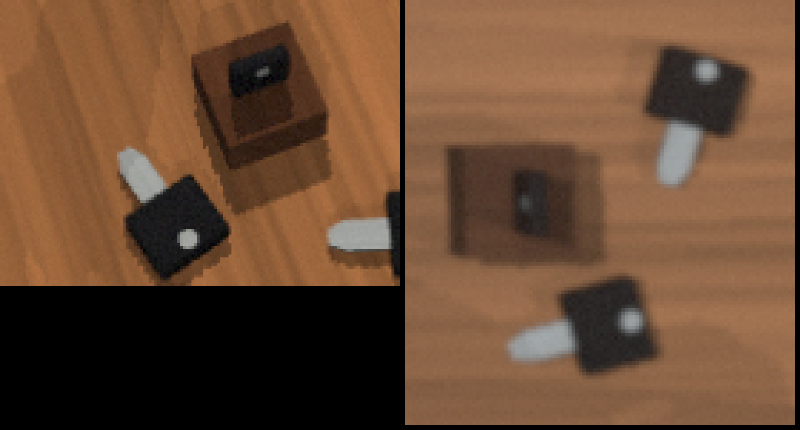

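The key in the block is narrow and upright; the two loose ones lie flat and have settled at (303,430) and beyond. In the side crop the block sits at about (331,383). I'll take the block's key.

I'll square up the head by squeezing it along both axes. That also gives me the camera bias.

Run:
```python
from fit import *
viewer.read_camera("top")
a=mask("anchor","top",[531,36,10])
if a is not None: print("anchor top",fit(M["anchor"],{"top":a},(531,36)))
a=mask("key_block","top",[485,-203,17]); b=mask("key","top",[485,-203,49])
print(a is not None,b is not None)
if a is not None: print("block top",fit(M["block"],{"top":np.maximum(a,b if b is not None else 0)},(485,-203)))
viewer.read_camera("side")
a=mask("key_block","side",[485,-203,17]); b=mask("key","side",[485,-203,49])
if a is not None and b is not None: print("block side",fit(M["block"],{"side":np.maximum(a,b)},(485,-203)))
if b is not None: print("key side",fit(M["key"],{"side":b},(485,-203),34))
for n,p in(("head",(518,210.3,250)),("anchor",(531,35,250)),("key",(485,-203,250))):
    for y in np.arange(-3,3.2,.5):
        q=kin.ik(p,down(y)); print(n,round(y,2),None if q is None else np.round(q,2)) if abs(y)<9 else 0
```

```text
anchor top (array([530.9,  36.8]), np.float64(0.4), np.float64(0.028))
True True
block top (array([ 483.2, -199.5]), np.float64(-0.003), np.float64(0.043))
block side (array([ 483.3, -203. ]), np.float64(-0.014), np.float64(0.118))
key side (array([ 483.7, -203.3]), np.float64(0.19), np.float64(0.449))
head -3.0 [ 0.47  0.66 -1.31  1.74  0.67  1.28  2.28]
head -2.5 [-1.3   0.44  1.13  1.84 -0.44  1.14 -2.52]
head -2.0 [ 0.38  0.53 -1.11  1.74  0.5   1.19 -2.87]
head -1.5 [ 0.29  0.45 -0.95  1.75  0.4   1.15 -2.29]
head -1.0 [ 0.34  0.49 -1.04  1.74  0.46  1.17 -1.83]
head -0.5 [ 0.33  0.48 -1.02  1.74  0.44  1.17 -1.32]
head 0.0 [ 0.33  0.49 -1.02  1.74  0.45  1.17 -0.82]
head 0.5 [ 0.33  0.49 -1.03  1.74  0.45  1.17 -0.33]
head 1.0 [ 0.34  0.49 -1.04  1.74  0.46  1.17  0.16]
head 1.5 [ 0.35  0.51 -1.07  1.74  0.48  1.18  0.65]
head 2.0 [ 0.37  0.52 -1.1   1.74  0.5   1.19  1.13]
head 2.5 [ 0.47  0.66 -1.31  1.74  0.67  1.28  1.5 ]
head 3.0 [ 0.47  0.66 -1.31  1.74  0.67  1.28  2.  ]
anchor -3.0 [-1.14  0.52  1.37  1.91 -0.56  1.18 -2.57]
anchor -2.5 [ 0.29  0.28 -0.5   1.83  0.15  1
[... 601 characters left out ...]
 0.61  1.24  2.34]
key -3.0 [ 0.37  0.22 -0.04  1.87  0.01  1.05 -2.68]
key -2.5 [ 0.44  0.23 -0.12  1.86  0.03  1.05 -2.2 ]
key -2.0 [ 0.5   0.23 -0.19  1.86  0.05  1.06 -1.71]
key -1.5 [ 0.57  0.24 -0.28  1.85  0.08  1.06 -1.24]
key -1.0 [ 0.64  0.25 -0.36  1.85  0.1   1.06 -0.76]
key -0.5 [ 0.71  0.26 -0.45  1.84  0.13  1.07 -0.28]
key 0.0 [ 0.79  0.28 -0.54  1.84  0.16  1.07  0.19]
key 0.5 [ 0.83  0.28 -0.6   1.84  0.18  1.07  0.67]
key 1.0 [ 0.88  0.3  -0.65  1.83  0.2   1.08  1.15]
key 1.5 [ 0.95  0.32 -0.74  1.83  0.24  1.09  1.62]
key 2.0 [ 1.3   0.58 -1.31  1.81  0.59  1.22  1.82]
key 2.5 [ 1.3   0.58 -1.31  1.81  0.59  1.22  2.32]
key 3.0 [-0.69  0.5   1.37  1.92 -0.54  1.17 -2.4 ]
```

Run:
```python
from h import *
def st(n):
    o=robot.observe();print(n,round(o["t"],1),o["tcp_pos"].round(1) if hasattr(o["tcp_pos"],"round") else o["tcp_pos"],"w",round(o["grip_width"]*92,1),"gf",o["grip_force"],np.round(o["contact_force"],1))
x,y=518.2,210.3; A,B=-.503,1.068
robot.movep([x,y,130],down(A)); st("above")
robot.servo_line([x,y,26],feed=120); st("at")
grip(0.3,8); st("sq1"); grip(0.75); 
robot.servo_line([x,y,75],feed=150)
robot.servo_line([x,y,76],feed=1.5,rotation=down(B)); st("rot")
robot.servo_line([x,y,26],feed=120)
grip(0.2,10); st("sq2")
```

```text
above 5.0 [518.6 209.4 129.9] w 92.1 gf 0.0 [ 0.4 -0.2 -0.1]
at 6.0 [518.6 210.7  26.6] w 92.3 gf 0.0 [ 0.1  0.5 -0. ]
sq1 6.8 [518.  210.5  26.1] w 50.1 gf 7.9996163584291935 [-1.7 -0.4  1. ]
rot 9.4 [518.1 210.3  75.8] w 69.0 gf 0.0 [-0.4 -0.5  0.2]
sq2 10.5 [518.  209.4  26.4] w 44.1 gf 9.99969407916069 [-2.2 -3.1  5. ]
```

Run:
```python
from h import *
def st(n):
    o=robot.observe();print(n,round(o["t"],1),o["tcp_pos"].round(1),"w",round(o["grip_width"]*92,1),np.round(o["contact_force"],1),np.round(o["wrist_torque"],2)); return o
grip(0.2,40); st("grip")
robot.servo_line([518,210,90],feed=120); st("lift")
x,y=531,35.6
robot.movep([x,y,85],down(.407)); st("over")
robot.servo_line([x,y,66],feed=60); b=st("pre")
for z in(63,61,59,57,54,50):
    robot.servo_line([x,y,z],feed=25); o=st(z)
    if np.linalg.norm(o["contact_force"]-b["contact_force"])>20: print("stop");break
```

```text
grip 10.7 [518.  209.4  26.5] w 43.9 [-1.7 -4.4  5.4] [-0.88  0.39  0.02]
lift 11.4 [517.8 209.5  89.4] w 43.9 [ 0.5  0.4 -5.8] [-0.03 -0.14 -0.  ]
over 12.1 [530.7  35.3  84.6] w 43.7 [ 0.1  0.2 -5.1] [ 0.05 -0.15  0.02]
pre 12.6 [530.7  36.2  65.5] w 43.8 [-0.7  0.  -4.8] [-0.   -0.16 -0.01]
63 12.8 [531.   35.6  63. ] w 43.9 [ 1.2  0.4 -5.1] [-0.02 -0.11  0.03]
61 13.1 [531.   35.5  60.9] w 43.6 [-0.1 -0.  -5.2] [-0.06 -0.14 -0.  ]
59 13.3 [530.9  35.5  58.9] w 43.9 [-0.1  0.6 -5.7] [ 0.01 -0.11 -0.03]
57 13.6 [530.9  35.6  56.9] w 43.9 [-0.   0.3 -5.1] [-0.05 -0.14  0.05]
54 13.9 [531.   35.6  53.8] w 43.7 [-0.4  0.  -5.6] [ 0.   -0.14  0.02]
50 14.2 [531.   35.6  49.8] w 43.6 [ 0.2  0.8 -5.6] [-0.04 -0.09 -0.03]
```

Run:
```python
from h import *
def st(n):
    o=robot.observe();print(n,round(o["t"],1),o["tcp_pos"].round(1),"w",round(o["grip_width"]*92,1),np.round(o["contact_force"],1)); return o
x,y=531,35.6
for z in(44,38,36,35,34.3,33.6,33,32.4):
    robot.servo_line([x,y,z],feed=25); o=st(z)
    if o["contact_force"][2]>20: print("stop");break
grip(0.75); st("open")
robot.servo_line([x,y,130],feed=150); st("up")
robot.movep([483.4,-201.5,130],down(1.56)); st("overkey")
from fit import *
viewer.read_camera("side")
m=mask("lock_head","side",[x,y,40])
if m is not None: print("head seated",fit(M["lock_head"],{"side":m},(x,y),8), "z?",[ (z,fit(M["lock_head"],{"side":m},(x,y),z)[2]) for z in(4,12,20)])
save(cv2.resize(viewer.read_camera("side")[200:440,220:420],(600,720))[:600],"s2.png")
```

```text
44 14.6 [531.   35.7  43.8] w 44.0 [-0.1  0.7 -5.2]
38 15.0 [531.   35.7  37.8] w 43.6 [ 0.4  0.7 -5.4]
36 15.2 [531.   35.6  35.9] w 43.7 [-0.1  0.1 -5.6]
35 15.5 [531.   35.6  35. ] w 43.8 [-0.3 -1.1 -4.7]
34.3 15.7 [531.2  35.7  34.4] w 43.4 [ 1.3 -0.2 -4.3]
33.6 16.0 [531.2  35.7  34.4] w 43.7 [-3.  -1.2  5.8]
33 16.2 [531.2  35.7  34.4] w 43.8 [-4.6 -2.9 11. ]
32.4 16.5 [531.2  35.7  34.3] w 44.0 [-5.7 -2.9 17. ]
open 17.0 [531.   35.7  32.3] w 69.2 [0.9 0.1 0.1]
up 17.8 [530.5  35.2 129.2] w 69.0 [-0.1  0.7 -0.2]
overkey 19.1 [ 483.4 -200.8  129.7] w 69.1 [-0.2  0.3  0.1]
```

View pics/s2.png

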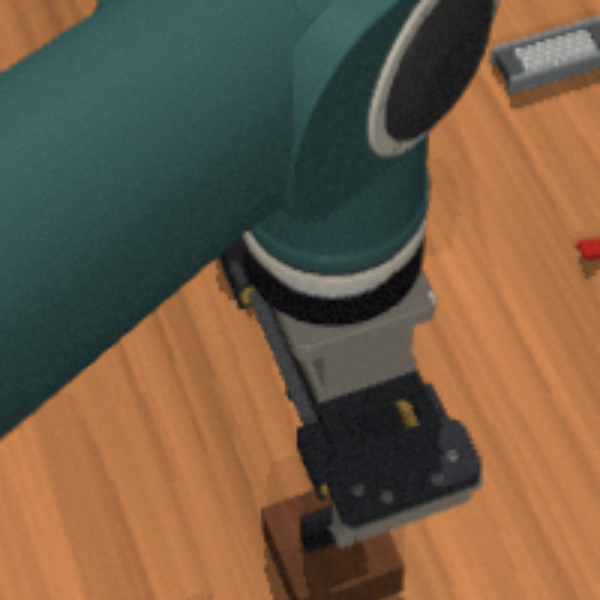

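The arm hides the head at this angle. It stopped at TCP z 34.4, exactly 8 mm above its table grasp, so it is seated. The key is under the open gripper, at about (320,530) in the crop. Next is the key.

Run:
```python
from h import *
def st(n):
    o=robot.observe();print(n,round(o["t"],1),o["tcp_pos"].round(1),"w",round(o["grip_width"]*92,1),"gf",round(o["grip_force"],1),np.round(o["contact_force"],1),np.round(o["wrist_torque"],2)); return o
x,y=483.4,-201.5
robot.servo_line([x,y,37.5],feed=120); st("at")
grip(0.03,4); o=st("g4")
for _ in range(3):
    f=o["contact_force"][1]
    if abs(f)<1: break
    y+=np.clip(f*0.3,-1,1); robot.servo_line([x,y,37.5],feed=10); o=st("adj")
```

```text
at 20.2 [ 483.9 -201.4   38.1] w 68.8 gf 0.0 [-0.1  0.4  0.5] [ 0.09 -0.18  0.05]
g4 21.1 [ 483.4 -201.5   37.5] w 9.9 gf 4.0 [0.5 0.7 0.5] [ 0.08 -0.15 -0.  ]
```

Run:
```python
from fit import *
def st(n):
    o=robot.observe();print(n,round(o["t"],1),o["tcp_pos"].round(1),"w",round(o["grip_width"]*92,1),"gf",round(o["grip_force"],1),np.round(o["contact_force"],1),np.round(o["wrist_torque"],2)); return o
x,y=483.4,-201.5
grip(0.03,40); st("g40")
robot.servo_line([x,y,68],feed=50); st("lift")
robot.servo_line([x,y,125],feed=120); st("up")
im=viewer.read_camera("top")
print([(towld("top",d["at"]).round(1),d["confidence"]) for d in viewer.pinpoint("keyway","top")])
m=mask("lock_head","top",[531,36,40])
if m is not None: print(fit(M["lock_head"],{"top":m},(531,36),8))
a=cv2.resize(im[180:330,280:480],(800,600),interpolation=3); save(a,"t3.png")
```

```text
g40 21.3 [ 483.4 -201.5   37.5] w 9.5 gf 40.0 [-0.5  0.1 -0.3] [ 0.01 -0.09 -0.04]
lift 22.1 [ 483.3 -201.6   67.9] w 9.5 gf 40.0 [-0.7  0.1 -0.9] [ 0.04 -0.1  -0.01]
up 22.7 [ 483.1 -201.7  124.6] w 9.9 gf 40.0 [-0.3  0.2 -1. ] [ 0.08 -0.18  0.03]
[(array([527.8,  37.7,  71. ]), 0.65)]
(array([531.4,  37.1]), np.float64(1.972), np.float64(0.048))
```

View pics/t3.png

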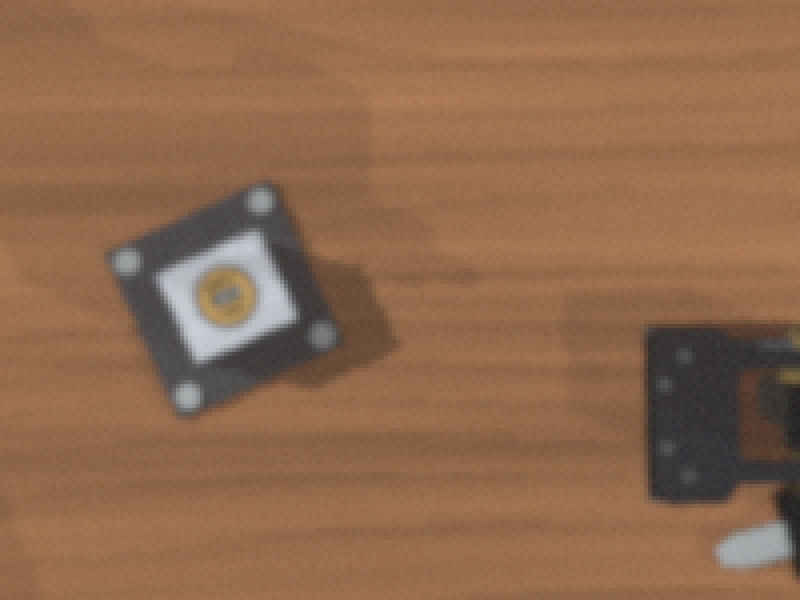

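The head sits squarely on the near anchor. Its plug is at (228,297) in the crop, with the slot running along the head's long side. Now insert.

Run:
```python
from h import *
def st(n,p=True):
    o=robot.observe()
    if p: print(n,round(o["t"],1),o["tcp_pos"].round(1),np.round(o["contact_force"],1),np.round(o["wrist_torque"],2))
    return o
x,y,a=531.1,35.8,.405
robot.movep([x,y,112],down(a)); b=st("over")["contact_force"]
robot.servo_line([x,y,105],feed=50)
for z in np.arange(103,95,-1.):
    robot.servo_line([x,y,z],feed=12); o=st(z)
    if np.linalg.norm(o["contact_force"]-b)>9: print("stop");break
```

```text
over 24.2 [531.1  35.2 111.7] [-0.2 -0.5 -1.5] [-0.02 -0.1   0.02]
103.0 24.8 [531.1  35.8 103. ] [ 0.5 -0.3 -1.3] [-0.   -0.1  -0.01]
102.0 25.1 [531.1  35.8 102. ] [-0.4 -1.2 -0.4] [-0.04 -0.16  0.02]
101.0 25.3 [531.1  35.8 100.9] [-0.   0.3 -0.9] [-0.05 -0.12  0.04]
100.0 25.6 [531.   35.8  99.9] [-1.   0.3 -0.3] [-0.01 -0.11  0.02]
99.0 25.8 [531.1  35.8  98.9] [-0.2 -0.8 -0.8] [-0.03 -0.14 -0.01]
98.0 26.1 [531.1  35.8  97.9] [ 0.5  0.  -0.6] [-0.03 -0.15  0.03]
97.0 26.3 [531.1  35.8  96.9] [ 0.   0.2 -0.3] [-0.03 -0.08  0.02]
96.0 26.6 [531.1  35.8  95.9] [ 0.2 -0.6 -1. ] [-0.01 -0.14  0.  ]
```

Run:
```python
from h import *
def st(n,p=True):
    o=robot.observe()
    if p: print(n,round(o["t"],1),o["tcp_pos"].round(1),np.round(o["contact_force"],1),np.round(o["wrist_torque"],2))
    return o
x,y,a=531.1,35.8,.405
grip(0.03,60)
for z in np.arange(95,76.9,-1.):
    robot.servo_line([x,y,z],feed=12); o=st(z)
    if np.linalg.norm(o["contact_force"][:2])>12 or o["contact_force"][2]>18: print("stop");break
```

```text
95.0 27.0 [531.1  35.8  94.9] [-0.7  0.4 -0.7] [-0.05 -0.15 -0.02]
94.0 27.3 [531.1  35.9  94. ] [-0.1  0.5 -0.5] [ 0.06 -0.13 -0.04]
93.0 27.5 [531.   36.1  92.9] [-0.1  1.6 -0.5] [ 0.29 -0.08  0.  ]
92.0 27.8 [530.9  36.2  91.9] [-0.1  2.7 -0.6] [ 0.56 -0.04  0.  ]
91.0 28.0 [531.2  36.   91. ] [-0.4  2.   0.5] [ 0.56 -0.08  0.  ]
90.0 28.3 [531.2  36.4  90.4] [-1.6  3.3  4.3] [0.83 0.17 0.  ]
89.0 28.5 [531.1  35.7  88.9] [0.3 2.5 2.9] [ 0.6  -0.01 -0.04]
88.0 28.8 [531.   36.3  88.5] [-1.9  2.9  5.3] [ 0.73  0.45 -0.05]
87.0 29.0 [530.5  35.6  86.9] [-3.5  2.4  5.3] [ 0.41  0.74 -0.05]
86.0 29.3 [530.5  36.   86.3] [-3.5  2.3  7.7] [ 0.61  0.85 -0.05]
85.0 29.5 [531.4  35.1  84.7] [ 0.   0.8 -0.2] [ 0.26 -0.28 -0.02]
84.0 29.8 [531.1  35.7  83.9] [0.  2.4 1.5] [ 0.42 -0.21  0.03]
83.0 30.0 [531.1  36.1  83.5] [-1.   2.4  5.9] [0.55 0.19 0.03]
82.0 30.3 [531.2  36.2  83.3] [-2.6  1.  12.2] [ 0.23  0.71 -0.02]
81.0 30.5 [531.3  36.2  83. ] [-5.   0.4 19.6] [ 0.02  1.13 -0.07]
stop
```

Stuck on the last pin, 4.5 mm short. I'll twist to and fro gently under pressure.

Run:
```python
from h import *
def st(n,p=True):
    o=robot.observe()
    if p: print(n,round(o["t"],1),o["tcp_pos"].round(1),np.round(o["contact_force"],1),np.round(o["wrist_torque"],2))
    return o
x,y,a=531.1,35.8,.405
z=81.5; s=1
for k in range(14):
    robot.servo_line([x,y,z],feed=10,rotation=down(a+.05*s)); s=-s; o=st(round(z,1))
    f=o["contact_force"][2]; zt=o["tcp_pos"][2]
    if zt<79.0 and f>10: print("home?");break
    z=max(zt-1.3 if f<15 else z, 77.0)
robot.servo_line([x,y,z],feed=10,rotation=down(a)); st("end")
```

```text
81.5 30.8 [531.2  36.2  83.1] [-3.4  1.3 14.9] [0.11 0.85 0.02]
81.8 31.0 [531.2  36.1  83.1] [-3.   0.3 13.4] [ 0.25  0.69 -0.01]
81.8 31.3 [531.2  36.1  83.1] [-2.9  0.6 13.6] [ 0.16  0.71 -0.03]
81.8 31.5 [531.2  36.1  83.1] [-3.4  1.4 12. ] [ 0.22  0.59 -0.01]
81.8 31.8 [531.2  36.1  83.1] [-3.   0.2 13.3] [0.18 0.68 0.  ]
81.8 32.0 [531.3  36.1  83.1] [-2.8  1.  13.6] [0.17 0.68 0.02]
81.8 32.3 [531.2  36.2  83.1] [-3.7  1.2 13.8] [0.19 0.74 0.03]
81.8 32.5 [531.3  36.1  83.2] [-3.2  1.1 11.9] [ 0.24  0.69 -0.05]
81.9 32.8 [531.2  36.2  83.1] [-3.2  1.2 12.7] [ 0.16  0.73 -0.  ]
81.8 33.0 [531.2  36.1  83.1] [-2.6  0.3 12.7] [0.22 0.71 0.04]
81.8 33.3 [531.2  36.2  83.1] [-3.3  1.1 13.6] [0.18 0.72 0.  ]
81.8 33.5 [531.2  36.1  83.1] [-3.6  1.6 13. ] [0.18 0.69 0.04]
81.8 33.8 [531.2  36.2  83.1] [-3.7  0.6 13.4] [0.11 0.66 0.05]
81.8 34.0 [531.3  36.1  83.1] [-2.4  1.2 12.7] [ 0.2   0.65 -0.02]
end 34.3 [531.2  36.2  83.1] [-2.7 -0.2 12.5] [0.19 0.65 0.03]
```

Run:
```python
from h import *
im=viewer.read_camera("side")
u=proj("side",[531,36,75])[0].astype(int); print(u)
for z in(75,79.6,83.1): print(z,proj("side",[531,36,z])[0])
save(cv2.resize(im[u[1]-45:u[1]+45,u[0]-60:u[0]+60],(800,600),interpolation=cv2.INTER_CUBIC),"s4.png")
```

```text
[305 246]
75 [305.9822267  246.37951146]
79.6 [305.90159399 244.83124812]
83.1 [305.83988647 243.64601594]
```

View pics/s4.png

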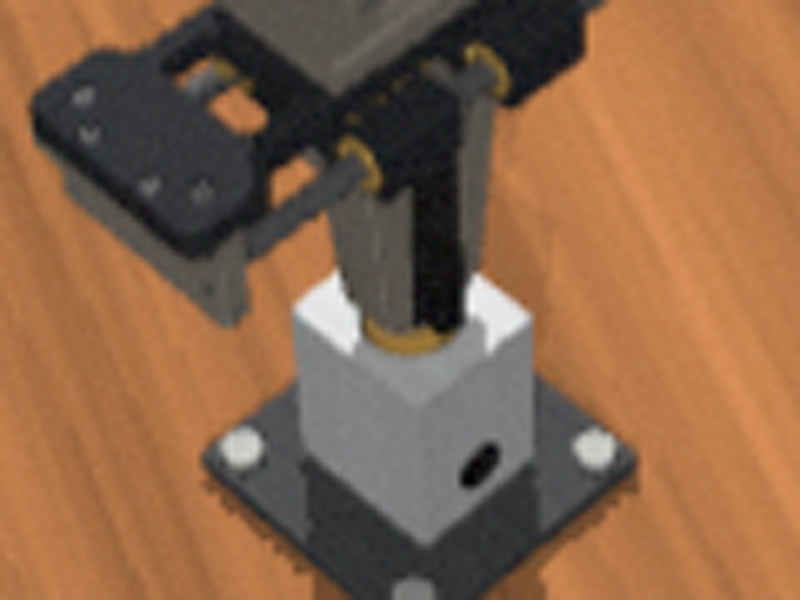

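Run:
```python
from h import *
im=viewer.read_camera("side")
R=Ro.from_euler("z",.405-np.pi/2).as_matrix()
big=cv2.resize(im[216:266,285:335],(600,600),interpolation=cv2.INTER_CUBIC); S=12
P=lambda L:np.round((proj("side",np.array(L)@R.T+[531.2,36.1,0])+.5-[285,216])*S).astype(int)
out=np.zeros((600,800,3),np.uint8); out=[]
for z in(75,79.6):
    b=big.copy()
    for p in P([[17,-5,z],[17,5,z],[17,-5,z+30],[17,5,z+30],[-17,-5,z],[-17,5,z]]): cv2.circle(b,tuple(map(int,p)),4,(255,0,0),-1)
    for p in P([[10,-5,83.1],[10,5,83.1]]): cv2.circle(b,tuple(map(int,p)),4,(0,255,0),-1)
    for p in P([[25,22,74],[-25,22,74],[25,-22,74],[-25,-22,74]]): cv2.circle(b,tuple(map(int,p)),4,(0,0,255),-1)
    out.append(b[:,120:520])
save(np.hstack(out),"s5.png")
```

```text
(no output)
```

View pics/s5.png

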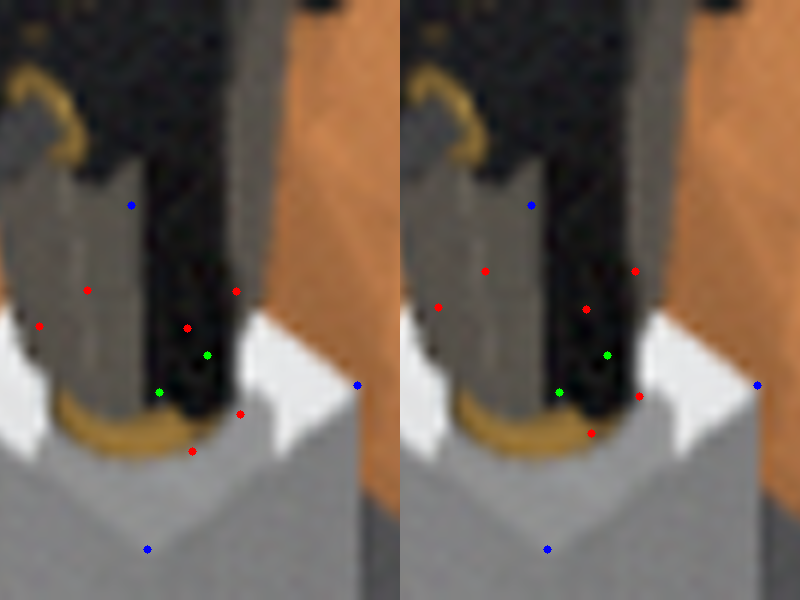

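The overlay shows brass still visible under the bow's near corner at (195,430), so the key is not home. It is held 4–5 mm up with a sideways load of about 3 N. I'll back off slightly, relieve the lateral force, then press again with a wiggle.

Run:
```python
from h import *
def st(n,p=True):
    o=robot.observe()
    if p: print(n,round(o["t"],1),o["tcp_pos"].round(1),np.round(o["contact_force"],1),np.round(o["wrist_torque"],2),c.round(2))
    return o
a=.405; c=np.array([531.1,35.8]); z=84.5
robot.servo_line([*c,z],feed=15,rotation=down(a)); o=st("back")
s=1
for k in range(16):
    f=o["contact_force"]; c+=np.clip(f[:2]*.1,-.3,.3); c=np.clip(c,[529.5,34.3],[532.7,37.3])
    z=max(o["tcp_pos"][2]-(.8+.1*k),76.8)
    robot.servo_line([*c,z],feed=12,rotation=down(a+.05*s)); s=-s; o=st(round(z,1))
    if o["contact_force"][2]>28 or o["tcp_pos"][2]<78.7: print("stop");break
```

```text
back 34.7 [530.9  35.2  84.1] [ 0.4  0.8 -1.5] [ 0.1  -0.26 -0.03] [531.1  35.8]
83.3 35.0 [530.8  35.9  83.5] [-1.9  0.8  5.1] [ 0.08  0.33 -0.04] [531.14  35.88]
82.6 35.2 [530.9  35.8  83.3] [-2.5 -0.5  6.3] [-0.05  0.43 -0.06] [530.96  35.96]
82.3 35.5 [530.7  36.   82.8] [-1.3  0.2  6.3] [ 0.04  0.39 -0.04] [530.7  35.9]
81.7 35.7 [530.6  36.1  81.8] [ 0.9  0.4 -0.2] [ 0.39 -0.34 -0.  ] [530.58  35.93]
80.6 36.0 [530.4  36.2  80.3] [-0.4  1.   0.5] [ 0.4   0.02 -0.05] [530.67  35.97]
79.0 36.2 [529.8  36.2  78.9] [-5.8  2.2  3.4] [ 0.37  0.88 -0.03] [530.63  36.07]
77.5 36.5 [530.2  36.5  78.4] [-4.2  1.1  9.2] [0.25 0.85 0.  ] [530.33  36.29]
stop
```

Home: z is 78.4 against 78.5 expected, with firm resistance. Now turn clockwise, keeping the lateral load relieved.

Run:
```python
from h import *
def st(n,p=True):
    o=robot.observe()
    if p: print(n,round(o["t"],1),o["tcp_pos"].round(1),np.round(o["contact_force"],1),np.round(o["wrist_torque"],2),c.round(2),"yaw",round(np.arctan2(*Ro.from_rotvec(o["tcp_rot"]).as_matrix()[[1,0],1]),3),"j7",round(o["joints"][6],2))
    return o
a=.405; c=np.array([530.4,36.3]); z=77.7
robot.servo_line([*c,z],feed=12,rotation=down(a)); o=st("sq")
for t in [.15,.3,.45,.6,.75,.9,1.05,1.2,1.35,1.45,1.55,1.6,1.64,1.68]:
    f=o["contact_force"]; c+=np.clip(f[:2]*.08,-.25,.25); c=np.clip(c,[529,34.3],[533,37.5])
    robot.servo_line([*c,z],feed=1.5,rotation=down(a-t)); o=st(t)
    if np.abs(o["wrist_torque"][2])>.35 or np.linalg.norm(o["contact_force"])>25: print("stop");break
```

```text
sq 36.8 [530.4  36.8  78.4] [-3.6  1.1  7.4] [ 0.29  0.75 -0.02] [530.4  36.3] yaw 0.406 j7 -0.51
0.15 37.1 [530.6  36.6  78.5] [-2.4  0.9  8.2] [0.22 0.6  0.02] [530.15  36.39] yaw 0.256 j7 -0.65
0.3 37.4 [530.7  36.7  78.4] [-1.4  1.4  7.1] [0.29 0.25 0.05] [529.96  36.46] yaw 0.107 j7 -0.78
0.45 37.7 [530.8  36.6  78.4] [-1.   1.8  6.3] [0.21 0.23 0.05] [529.84  36.57] yaw -0.042 j7 -0.91
0.6 38.0 [530.6  36.5  78.4] [-2.   0.7  8.1] [0.04 0.47 0.11] [529.76  36.72] yaw -0.192 j7 -1.05
0.75 38.3 [530.7  36.4  78.4] [-0.7 -0.9  7.5] [ 0.01 -0.03 -0.01] [529.6   36.77] yaw -0.341 j7 -1.18
0.9 38.6 [530.9  36.3  78.4] [ 0.6 -1.   7.6] [-0.04 -0.05  0.01] [529.54  36.7 ] yaw -0.491 j7 -1.31
1.05 38.9 [530.4  36.4  78.4] [-1.9  1.   7.7] [ 0.09  0.39 -0.  ] [529.59  36.62] yaw -0.64 j7 -1.44
1.2 39.2 [530.4  36.5  78.4] [-0.7  0.8  7.1] [-0.03  0.13  0.03] [529.43  36.7 ] yaw -0.79 j7 -1.57
1.35 39.5 [530.6  36.1  78.4] [-0.1 -0.4  7.2] [-0.21  0.01 -0.  ] [529.38  36.76] yaw -0.941 j7 -1.7
1.45 39.7 [530.7  36.   78.4] [ 0.5 -1.1  6. ] [-0.22 -0.02 -0.04] [529.37  36.72] yaw -1.041 j7 -1.78
1.55 40.0 [530.8  35.9  78.4] [-0.6 -0.1  7.6] [-0.14 -0.   -0.02] [529.41  36.64] yaw -1.141 j7 -1.87
1.6 40.2 [530.7  35.9  78.4] [ 0.6 -0.1  6.7] [-0.17  0.04  0.04] [529.36  36.63] yaw -1.19 j7 -1.91
1.64 40.5 [530.8  35.8  78.4] [ 0.8 -1.2  6.9] [-0.25 -0.02  0.05] [529.41  36.62] yaw -1.23 j7 -1.94
1.68 40.7 [530.8  35.8  78.4] [-0.4 -1.   6.7] [-0.16  0.07  0.04] [529.47  36.52] yaw -1.27 j7 -1.98
```

Run:
```python
from fit import *
a=.405; c=np.array([529.45,36.5]); z=77.7
for t in [1.71,1.74,1.77]:
    robot.servo_line([*c,z],feed=1,rotation=down(a-t)); robot.hold(.1); o=robot.observe()
    print(t,round(o["t"],1),o["tcp_pos"].round(1),o["contact_force"].round(1),o["wrist_torque"].round(3),round(o["grip_width"]*92,1))
    if abs(o["wrist_torque"][2])>.15: break
tz=[]
for _ in range(8): robot.hold(.1); tz.append(robot.observe()["wrist_torque"][2])
print(np.mean(tz))
im=viewer.read_camera("side"); m=mask("lock_head","side",[531,36,40])
if m is not None: print(fit(M["lock_head"],{"side":m},(531,36),8))
save(cv2.resize(im[206:276,262:352],(800,600),interpolation=cv2.INTER_CUBIC),"s6.png")
```

```text
1.71 41.1 [530.6  36.   78.4] [-0.4 -0.1  7.7] [-0.109  0.091  0.027] 9.7
1.74 41.4 [530.6  36.   78.4] [0.1 0.1 7.5] [-0.028  0.173  0.109] 9.6
1.77 41.8 [530.6  36.   78.4] [-0.4 -0.   7.5] [-0.094  0.138  0.093] 9.1
0.11494581654632804
(array([530.6,  33.7]), np.float64(1.912), np.float64(0.451))
```

View pics/s6.png

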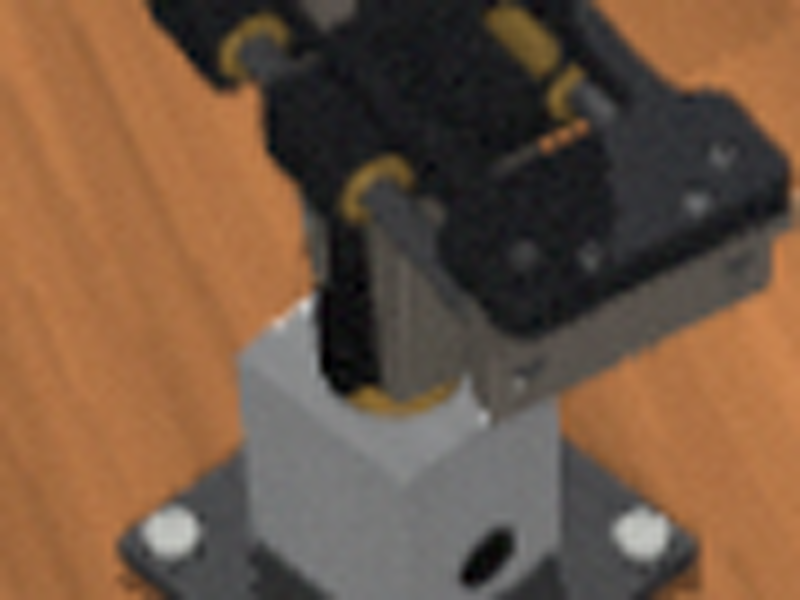

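The bow at (345,395) now reaches past the brass rim, so the key is down on the plug and turned a quarter turn. The head still sits square on the plate. Torque has risen to 0.11 N m, about twice the spring's, so the plug is on its stop.

```bash
python3 -c "
from cell import robot
print(robot.job_done())"
```

```text
the job is handed in; nothing more can be done
None
```

I handed the job in at about 42 s of the 72 s allowed: the lock head is seated on the nearest anchor, and the key is fully home, turned about a quarter turn clockwise to its stop, and still gripped; I had no direct plug reading, so the turn is judged from the hand angle (1.77 rad) and the torque rise at the stop.

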